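Shut one push-latch drawer and spring the other

ROBOT

A 6-joint arm with a two-finger parallel gripper is mounted at the origin on the work surface; the furniture and walls round the work are solid. World frame = base frame: x ahead of the robot, y to its left, z up, the work surface at z = 0. Lengths are in m, angles in degrees, forces in N, time in s.
With the tool pointing down it reaches from about 0.375 to 0.9 m from the base axis. Payload 3.1 kg.
Tool frame: the origin (TCP) lies between the finger pads; the fingertips stand 11 mm ahead of it and the grasp point (between the pads) lies 8 mm behind it; z points along the fingers, y is the line along which they close (so a half turn about z gives the same grasp; the last joint's range is limited). The gripper opens to 87 mm and grips with 3 to 60 N. Pads are 19 mm wide; open, the fingers measure 117 mm over their backs; the gripper's body (75 mm by 190 mm) begins 51 mm behind the grasp point.
Start: joints at [-75.258, 30.224, 82.088, -0, 67.689, -10.227], TCP at [0.264, -0.567, 0.234] pointing down, gripper open.
Joint ranges: [-176.69, 176.69], [-43.24, 126.21], [12.49, 139.97], [-82, 262], [0, 151.66], [-163.58, 163.58]. Speed limits (degrees/s): [159.86, 159.86, 180, 180, 180, 180].

INTERFACE

Orientations are given as a 3x3 rotation matrix whose columns are the frame's x, y, z axes.
In Python, from rig import bot, viewer, workorder, nets gives the robot as it stands. The module is installed in compiled form; this text tells all that it offers.
- The arm moves only by the tool move_arm, never from a script. Its argument "increments" is a list of rows, each a list of 7 numbers: the shift along the tool's x, y, z normalised to -1 to 1, where 1 is 0.3 m, then the turn, a rotation vector about the tool's x, y, z normalised to -1 to 1, where 1 is pi rad, then the opening, from 0 (shut) to 1 (fully open). In form: [[tx, ty, tz, wx, wy, wz, grip], ...]. A call has 1 to 10 rows; each row is the pose to reach, as a shift and turn from the pose commanded when the call began, along the tool's axes at that moment, turning the shorter way round; what a row does not reach only later rows make up. A row lasts 1/12 s, in which the tool goes at most 41.7 mm and 7.16 degrees, less where a joint would pass 70% of its speed; a pose out of reach is approached as far as the arm can. A call with a number of a shift or a turn outside -1 to 1 is refused whole. A call with a gripper value outside its range is refused whole. The fingers move at their own pace and stop on an object; the grip force is fixed at half the most. Time passes only in rows, so rows that repeat a pose let the fingers close. It gives the time, the measured TCP pose, the force, the opening and the grip force at its end, in the units of the state.
- bot.read_state(): the state, without advancing time (a new reading comes with each control period).
- viewer.capture(name): name is "scene" or "side" or "wrist"; returns a dict with "image" (384x512x3 uint8, blue, green, red), "K" (3x3 intrinsics, pixels), "dist" ([k1, k2, p1, p2, k3] as OpenCV has them; the pictures are not rectified), "eye" and "orientation" of the camera in the world. Camera axes: x right, y up, looking along -z (the intrinsics and any distortion apply to the point x, -y, -z); pixel columns grow to the right and rows downward; lengths in m; the calibration is good to about 2 mm. A picture is of the moment at which its call begins. There is no depth.
- workorder.hand_in(): hands the job in; it is judged then, once.
Trained networks look in the newest picture that a camera, given by its name, has taken for a name from the list of things; names that differ only in an ending like _2 or _b are one class to them, and where a whole thing is asked for, a point or a joint stands for the part that bears it (a point fixed in the world has none). Each returns a list of dicts, best first, with "conf" (0 to 1); they miss things now and then, are a little off and sometimes report something else, mostly with a low value. They report only what shows in the picture. A call takes as long as a camera call. They do not tell look-alikes from the thing itself.
- nets.find_in(camera, thing): "location" ([column, row] in pixels, amid what is visible of it).
The state is a dict: "time_s": time; "joint_positions": joint angles; "qvel": joint speeds; "tau": joint torques, N m; "position": TCP position; "tcp_rot": TCP orientation; "force": force on the tool from outside, world axes, zero at the start; "moment": the same for the moment, N m; "opening": opening from 0.0 (shut) to 1.0 (fully open); "grasp_force": force on a finger pad.
Only numpy, scipy, OpenCV 4.12 (cv2) and the standard library are available. Lean on these libraries where they do the work, as an engineer would, in place of code of your own. Each camera call takes 0.05 s, during which the arm holds its last target. There are 200 camera calls.

TASK

Three small plywood drawer units with push-to-open drawers stand in a row, in any order. I am done with the middle-sized drawer, which was left standing out: push it home until it latches. Then give the narrow drawer a push so that it springs out ready for me, and leave the wide one shut.

Things in the scene. Friction and masses are not known exactly. Their poses are not given: they have to be found in the camera images.
- mid_front (a point): middle of the drawer's front face, 45 mm above the table; rides on the drawer. x axis points into the unit (push direction), z up; turned up to 9 degrees. Front: plain pale board, no handle, 118 mm wide, 10 thick, from 3 to 73 mm above the table. Plywood unit behind it 112 mm wide, 150 deep, 70 high, fixed. The only drawer standing out at the start.
- mid_drawer (a joint): travel of the middle-sized drawer, m: 0 = home and latched, positive = out towards the robot, 0.045 = sprung out to its stop, -0.009 = pressed in to its stop (front then 2 mm off the box). Starts sprung out. Touch latch: press in steadily (under 60 mm/s) to the stop, let go: a latched drawer springs out, following the pusher, one that was out stays latched. It resists with 1 to 4 N on the way; end the push on the stop with 6 to 20 N.
- narrow_front (a point): middle of the drawer's front face, 45 mm above the table; rides on the drawer. x axis points into the unit (push direction), z up; turned up to 9 degrees. Front: plain pale board, no handle, 90 mm wide, 10 thick, from 3 to 73 mm above the table. Plywood unit behind it 84 mm wide, 150 deep, 70 high, fixed. Shut at the start.
- narrow_drawer (a joint): travel of the narrow drawer, m: 0 = home and latched, positive = out towards the robot, 0.045 = sprung out to its stop, -0.009 = pressed in to its stop (front then 2 mm off the box). Starts latched. Same touch latch.
- wide_drawer (a joint): travel of the wide drawer, m: 0 = home and latched, positive = out towards the robot, 0.045 = sprung out to its stop, -0.009 = pressed in to its stop (front then 2 mm off the box). Starts latched and stays so: front 152 mm wide. Same touch latch.
Not all that is in view belongs to the job. Leave any blue look-alike of the part that bears mid_front alone.

How it is judged:
By the outcome, as a careful person would: the job done as asked, in the order asked, and still so for the second after the job is handed in, with the robot touching nothing.
It also fails if it takes over 53 s, if anything falls off the work surface, if the arm or the gripper's body presses on something with over 40 N, if the wrist force passes 120 N, or if a joint passes its speed limit or range.

## Working session

There is one attempt and no reset: what is moved stays moved. The work goes in short steps, Python scripts to look and compute and a tool call to move; the robot and the scene stay as the last step left them, time stands still between calls to the robot, and variables do not carry over. Pictures are saved under pics/ and viewed, at most 10 in all, crops included, and the job is handed in when it is done.

Besides the shell and the picture viewer there is one more tool, called after ">>>" as a command line: name --pt "numbers of a row" for each row, then --argument value for the rest. move_arm: Moves the arm, as the interface text tells. Its arguments: {"type":"object","properties":{"increments":{"type":"array"}},"required":["increments"]}

```bash
mkdir -p pics
python3 - <<'E'
from rig import bot, viewer, nets
import cv2, numpy as np
for c in ["scene","side"]:
    d=viewer.capture(c); cv2.imwrite(f"pics/{c}0.png",d["image"])
    print(c,d["K"],d["dist"],d["eye"],d["orientation"])
    for t in ["mid_front","narrow_front","mid_drawer","narrow_drawer","wide_drawer"]:
        print(t,[(np.round(q["location"]).tolist(),round(q["conf"],2)) for q in nets.find_in(c,t)])
print(bot.read_state())
E
```

```text
scene [[377.83501869   0.         255.11342551]
 [  0.         377.83501869 196.570279  ]
 [  0.           0.           1.        ]] [0.03371375 0.         0.         0.         0.        ] [-0.00584325  0.67916538  0.96133951] [[-0.82871524  0.43441034 -0.35287208]
 [-0.55944628 -0.62513781  0.54426333]
 [ 0.01583994  0.64845229  0.76109049]]
mid_front [([295.0, 318.0], 0.82), ([239.0, 179.0], 0.81)]
narrow_front []
mid_drawer [([291.0, 315.0], 0.95), ([239.0, 183.0], 0.72)]
narrow_drawer [([266.0, 151.0], 0.84)]
wide_drawer []
side [[467.53751598   0.         259.94440314]
 [  0.         467.53751598 191.04657635]
 [  0.           0.           1.        ]] [0.06408965 0.         0.         0.         0.        ] [ 0.78233874 -0.60968553  1.29658585] [[ 0.87246297 -0.4181611   0.25288271]
 [ 0.48866025  0.74185109 -0.45920379]
 [ 0.00441985  0.52421203  0.85157631]]
mid_front [([272.0, 221.0], 0.95), ([220.0, 103.0], 0.7)]
narrow_front [([244.0, 272.0], 0.53)]
mid_drawer [([274.0, 221.0], 0.9), ([219.0, 99.0], 0.63)]
narrow_drawer [([245.0, 272.0], 0.6)]
wide_drawer [([309.0, 182.0], 0.8)]
{'time_s': 0.6, 'joint_positions': array([-7.52581066e+01,  3.02212910e+01,  8.20877009e+01,  2.58349734e-04,
        6.76885821e+01, -1.02281797e+01]), 'qvel': array([-0.00066387,  0.0325215 , -0.10365034, -0.07708191, -0.06492619,
        0.00490086]), 'tau': array([-7.13186455e-04, -4.39743805e+01, -1.76891255e+01,  6.33638841e-02,
        5.07055898e-02, -3.04307969e-05]), 'position': array([ 0.26385499, -0.56655377,  0.23357216]), 'tcp_rot': array([[ 9.06529129e-01,  4.22143267e-01,  1.48090999e-05],
       [ 4.22143267e-01, -9.06529128e-01, -3.98881157e-05],
       [-3.41361902e-06,  4.24113006e-05, -9.99999999e-01]]), 'force': array([-0.0812092 , -1.0117211 , -0.72266507]), 'moment': array([-0.00016638,  0.0594006 ,  0.01991955]), 'grasp_force': 0.0, 'opening': 0.9978690073153059}
```

View pics/scene0.png

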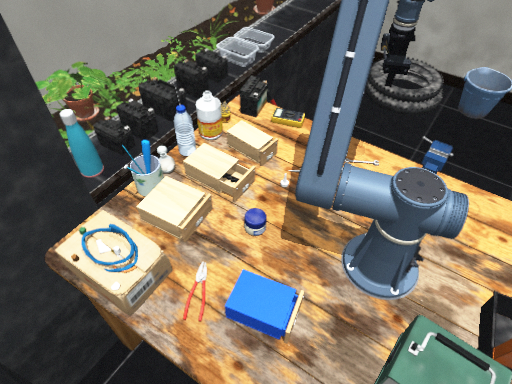

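View pics/side0.png

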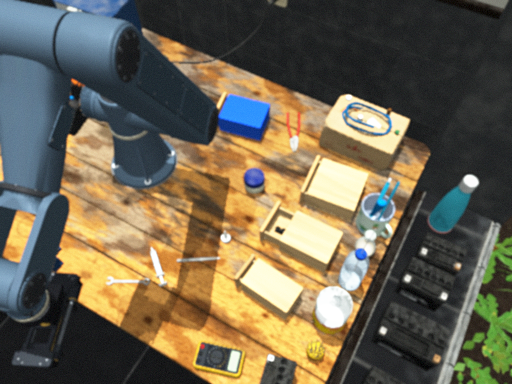

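Scene: candidates for the mid drawer are the plywood unit with its drawer standing out (side 272,221; scene 239,179) and the blue look-alike (side 243,117; scene 295,318, rejected). The narrow one is at side 270,287, and the wide one is at side 335,188. I'll check these in one close crop.

Run:
```python
import cv2
im=cv2.imread("pics/side0.png")[145:325,225:375]
cv2.imwrite("pics/crop1.png",cv2.resize(im,(500*1,600),interpolation=cv2.INTER_CUBIC))
```

```text
(no output)
```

View pics/crop1.png

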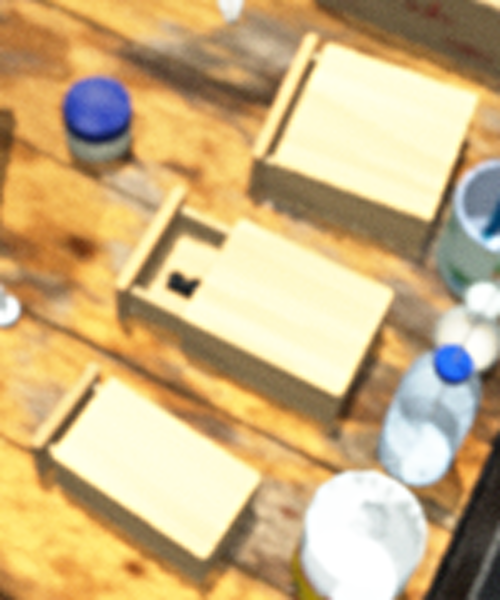

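The crop shows plain plywood units: the mid drawer is standing out, with its front top edge at (120,288)-(178,187), and the narrow one is shut, at (36,445)-(92,366). Next I turn these into positions.

```bash
cat > h.py <<'E'
import numpy as np, cv2
def backproj(d,px,z):
    p=cv2.undistortPoints(np.array(px,float).reshape(-1,1,2),d["K"],np.array(d["dist"])).reshape(-1,2)
    r=np.c_[p[:,0],-p[:,1],-np.ones(len(p))]@np.array(d["orientation"]).T
    e=np.array(d["eye"]); return e+r*((z-e[2])/r[:,2])[:,None]
def toolstep(s,p):
    return np.array(s["tcp_rot"]).T@(np.array(p)-s["position"])/0.3
E
python3 - <<'E'
from h import *
from rig import viewer,bot
np.set_printoptions(precision=4,suppress=True)
d=viewer.capture("side")
for n,f,b in [("mid",[(178,187),(120,288)],[(236,219),(188,310),(392,290),(338,394)]),("nar",[(92,366),(36,445)],[(108,378),(50,453),(258,482),(203,557)]),("wide",[(310,35),(254,158)],[(325,42),(268,160),(476,93),(430,220)])]:
    g=lambda c:[(225+x/(500/150)-.35,145+y/(600/180)-.35) for x,y in c]
    F=backproj(d,g(f),.073)[:,:2]; B=backproj(d,g(b),.07)[:,:2]
    ang=lambda v:np.degrees(np.arctan2(v[1],v[0]))
    e=F[0]-F[1]
    print(n,"front",F.ravel(),"mid",F.mean(0),"width",np.linalg.norm(e),"push yaw from edge",ang((e[1],-e[0])),
     "box sides",ang(B[2]-B[0]),ang(B[3]-B[1]),"len",np.linalg.norm(B[2]-B[0]),"box mid front/back",B[:2].mean(0),B[2:].mean(0))
E
```

```text
mid front [ 0.4837  0.0469  0.4878 -0.0685] mid [ 0.4858 -0.0108] width 0.11547042820833411 push yaw from edge 1.9942691234878622 box sides 1.3560186372295313 -2.742435602347919 len 0.1512585379579765 box mid front/back [ 0.5467 -0.006 ] [ 0.6956 -0.0077]
nar front [ 0.5031 -0.1446  0.4978 -0.2284] mid [ 0.5004 -0.1865] width 0.08396318636667677 push yaw from edge -3.6194676006151725 box sides -7.2938987894009815 -5.616328825095477 len 0.1528067905609567 box mid front/back [ 0.5152 -0.1871] [ 0.6659 -0.2042]
wide front [0.5146 0.26   0.5301 0.1086] mid [0.5224 0.1843] width 0.1521766048240317 push yaw from edge 5.843238093632966 box sides 6.127008693448044 5.426506870697892 len 0.15035831740379146 box mid front/back [0.536  0.1882] [0.6881 0.2036]
```

Run:
```python
from h import *
from rig import viewer
np.set_printoptions(precision=3,suppress=True)
d=viewer.capture("side"); s=viewer.capture("scene")
print("side cap z.05/base", backproj(d,[(254,175)],.05),backproj(d,[(254,190)],0),"knob",backproj(d,[(225,238)],0),"wrench",backproj(d,[(180,261),(219,258),(152,248)],0))
print("scene cap/base", backproj(s,[(256,214)],.05),backproj(s,[(256,234)],0),"knob",backproj(s,[(285,183)],0))
# triangulate cap centre
def ray(c,p):
    a=backproj(c,[p],0)[0];e=np.array(c["eye"]);v=a-e;return e,v/np.linalg.norm(v)
for a,b in [((254,174),(256,214)),((225,237),(285,183)),((276,206),(230,164))]:
    (e1,v1),(e2,v2)=ray(d,a),ray(s,b)
    t=np.linalg.lstsq(np.c_[v1,-v2],e2-e1,rcond=None)[0]
    print((e1+t[0]*v1+e2+t[1]*v2)/2, np.linalg.norm(e1+t[0]*v1-e2-t[1]*v2))
```

```text
side cap z.05/base [[0.366 0.106 0.05 ]] [[0.378 0.083 0.   ]] knob [[ 0.387 -0.11   0.   ]] wrench [[ 0.31  -0.24   0.   ]
 [ 0.406 -0.175  0.   ]
 [ 0.212 -0.246  0.   ]]
scene cap/base [[0.375 0.084 0.05 ]] [[ 0.353  0.116 -0.   ]] knob [[ 0.39  -0.118  0.   ]]
[0.369 0.097 0.069] 0.0037167074383909096
[ 0.387 -0.111  0.008] 0.0013682088951886223
[0.51  0.008 0.125] 0.026116101467322534
```

>>> move_arm --pt "0.66 -0.72 0 0 0 0.136 0" --pt "0.66 -0.72 0 0 0 0.136 0" --pt "0.66 -0.72 0 0 0 0.136 0" --pt "0.66 -0.72 0 0 0 0.136 0" --pt "0.66 -0.72 0 0 0 0.136 0" --pt "0.66 -0.72 0 0 0 0.136 0" --pt "0.66 -0.72 0 0 0 0.136 0" --pt "0.66 -0.72 0 0 0 0.136 0" --pt "0.66 -0.72 0 0 0 0.136 0"

```text
time_s: 1.5
position: [0.3525, -0.285, 0.2339]
tcp_rot: [[1.0, 0.013, -0.0], [0.013, -1.0, -0.0], [-0.0, 0.0, -1.0]]
force: [-0.1, -0.5, 0.4]
opening: 0.4
grasp_force: 0.0
```

>>> move_arm --pt "0.3 -0.92 0 0 0 0 0" --pt "0.3 -0.92 0 0 0 0 0" --pt "0.3 -0.92 0 0 0 0 0" --pt "0.3 -0.92 0 0 0 0 0" --pt "0.3 -0.92 0 0 0 0 0" --pt "0.3 -0.92 0 0 0 0 0" --pt "0.3 -0.92 0 0 0 0 0" --pt "0.3 -0.92 0 0 0 0 0" --pt "0.3 -0.92 0 0 0 0 0"

```text
time_s: 2.25
position: [0.4413, -0.0098, 0.2338]
tcp_rot: [[1.0, 0.013, 0.002], [0.013, -1.0, -0.001], [0.002, 0.001, -1.0]]
force: [-1.1, -0.4, -0.8]
opening: 0.003
grasp_force: 0.0
```

Run:
```python
from h import *
from rig import viewer,nets,bot
np.set_printoptions(precision=3,suppress=True)
d=viewer.capture("wrist"); cv2.imwrite("pics/wrist1.png",d["image"])
print(d["eye"],d["orientation"]); print(bot.read_state()["position"])
for t in ["mid_front","narrow_front"]:
    for q in nets.find_in("wrist",t): print(t,q,backproj(d,[q["location"]],.06))
```

```text
[ 0.513 -0.008  0.385] [[ 0.013  0.964  0.265]
 [-1.     0.012  0.005]
 [ 0.001 -0.265  0.964]]
[ 0.441 -0.011  0.234]
mid_front {'location': [252.0, 113.8], 'conf': 0.55} [[ 0.51  -0.008  0.06 ]]
narrow_front {'location': [409.7, 117.0], 'conf': 0.64} [[ 0.509 -0.174  0.06 ]]
```

View pics/wrist1.png

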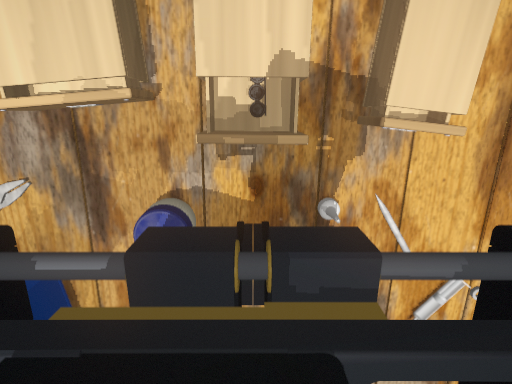

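Wrist view: the mid front's top edge is at (197,143)-(307,143), the narrow front's at (384,126)-(463,134), and the wide one is at upper left. The jar and the small tools are clear of the path.

Run:
```python
from h import *
from rig import viewer
np.set_printoptions(precision=4,suppress=True)
d=viewer.capture("wrist")
for n,p in [("mid",[(197,143),(307,143)]),("nar",[(384,126),(463,134)])]:
    F=backproj(d,p,.073)[:,:2]; e=F[0]-F[1]
    print(n,F.ravel(),F.mean(0),np.linalg.norm(e),np.degrees(np.arctan2(-e[0],e[1])))
```

```text
mid [ 0.4797  0.0462  0.4804 -0.0679] [ 0.48   -0.0108] 0.11407838092750634 0.3529804312361025
nar [ 0.498  -0.1455  0.4904 -0.2274] [ 0.4942 -0.1865] 0.08226351796110035 -5.327809804485149
```

>>> move_arm --pt "0 0 0.13 0 0 0 0" --pt "0 0 0.26 0 0 0 0" --pt "0 0 0.39 0 0 0 0" --pt "0 0 0.5 0 0 0 0" --pt "0 0 0.6 0 0 0 0" --pt "0 0 0.66 0 0 0 0" --pt "0 0 0.66 0 0 0 0" --pt "0 0 0.66 0 0 0 0"

```text
time_s: 3.12
position: [0.4394, -0.0118, 0.0349]
tcp_rot: [[1.0, 0.006, -0.002], [0.006, -1.0, 0.001], [-0.002, -0.001, -1.0]]
force: [0.7, 1.4, 0.3]
opening: 0.005
grasp_force: 0.0
```

>>> move_arm --pt "0.012 0 0 0 0 0 0" --pt "0.024 0 0 0 0 0 0" --pt "0.036 0 0 0 0 0 0" --pt "0.048 0 0 0 0 0 0" --pt "0.06 0 0 0 0 0 0" --pt "0.072 0 0 0 0 0 0" --pt "0.084 0 0 0 0 0 0" --pt "0.096 0 0 0 0 0 0" --pt "0.108 0 0 0 0 0 0" --pt "0.12 0 0 0 0 0 0"

```text
time_s: 3.95
position: [0.4754, -0.0099, 0.0354]
tcp_rot: [[1.0, 0.009, -0.002], [0.009, -1.0, 0.0], [-0.002, -0.0, -1.0]]
force: [-1.5, 0.5, 0.9]
opening: 0.006
grasp_force: 0.8
```

>>> move_arm --pt "0.012 0 0 0 0 0 0" --pt "0.024 0 0 0 0 0 0" --pt "0.036 0 0 0 0 0 0" --pt "0.048 0 0 0 0 0 0" --pt "0.06 0 0 0 0 0 0" --pt "0.072 0 0 0 0 0 0" --pt "0.084 0 0 0 0 0 0" --pt "0.096 0 0 0 0 0 0"

```text
time_s: 4.62
position: [0.5043, -0.0098, 0.0354]
tcp_rot: [[1.0, 0.009, -0.001], [0.009, -1.0, 0.0], [-0.001, -0.0, -1.0]]
force: [-2.1, -0.5, 0.2]
opening: 0.005
grasp_force: 1.5
```

>>> move_arm --pt "0.01 0 0 0 0 0 0" --pt "0.02 0 0 0 0 0 0" --pt "0.03 0 0 0 0 0 0" --pt "0.04 0 0 0 0 0 0" --pt "0.05 0 0 0 0 0 0"

```text
time_s: 5.03
position: [0.5197, -0.0097, 0.0355]
tcp_rot: [[1.0, 0.009, -0.0], [0.009, -1.0, 0.0], [-0.0, -0.0, -1.0]]
force: [-3.4, -1.0, -1.0]
opening: 0.003
grasp_force: 1.4
```

>>> move_arm --pt "0.006 0 0 0 0 0 0" --pt "0.01 0 0 0 0 0 0"

```text
time_s: 5.2
position: [0.5229, -0.0097, 0.0355]
tcp_rot: [[1.0, 0.009, -0.0], [0.009, -1.0, 0.0], [-0.0, -0.0, -1.0]]
force: [-3.4, 0.4, -0.2]
opening: 0.003
grasp_force: 1.5
```

>>> move_arm --pt "0.005 0 0 0 0 0 0" --pt "0.01 0 0 0 0 0 0"

```text
time_s: 5.37
position: [0.5237, -0.0096, 0.0354]
tcp_rot: [[1.0, 0.009, -0.004], [0.009, -1.0, 0.0], [-0.004, -0.0, -1.0]]
force: [-8.7, -3.1, 4.5]
opening: 0.005
grasp_force: 4.2
```

>>> move_arm --pt "0.003 0 0 0 0 0 0" --pt "0.003 0 0 0 0 0 0"

```text
time_s: 5.53
position: [0.5237, -0.0096, 0.0355]
tcp_rot: [[1.0, 0.009, -0.006], [0.009, -1.0, 0.0], [-0.006, -0.001, -1.0]]
force: [-8.3, -2.3, 3.7]
opening: 0.006
grasp_force: 3.8
```

>>> move_arm --pt "-0.01 0 0 0 0 0 0" --pt "-0.02 0 0 0 0 0 0" --pt "-0.03 0 0 0 0 0 0" --pt "-0.04 0 0 0 0 0 0" --pt "-0.06 0 0 0 0 0 0" --pt "-0.08 0 0 0 0 0 0" --pt "-0.1 0 0 0 0 0 0" --pt "-0.13 0 0 0 0 0 0" --pt "-0.17 0 0 0 0 0 0" --pt "-0.22 0 0 0 0 0 0"

```text
time_s: 6.37
position: [0.4609, -0.0105, 0.0358]
tcp_rot: [[1.0, 0.009, 0.003], [0.009, -1.0, -0.001], [0.003, 0.001, -1.0]]
force: [-0.7, -0.3, -0.0]
opening: 0.01
grasp_force: 0.0
```

Run:
```python
from rig import viewer,bot
import cv2
d=viewer.capture("side"); cv2.imwrite("pics/side1.png",cv2.resize(d["image"][145:325,225:375],(500,600),interpolation=cv2.INTER_CUBIC))
s=bot.read_state(); print(s["position"],s["force"])
```

```text
[ 0.45535809 -0.00936488  0.03552125] [-3.14605359  0.50002868  0.00670184]
```

View pics/side1.png

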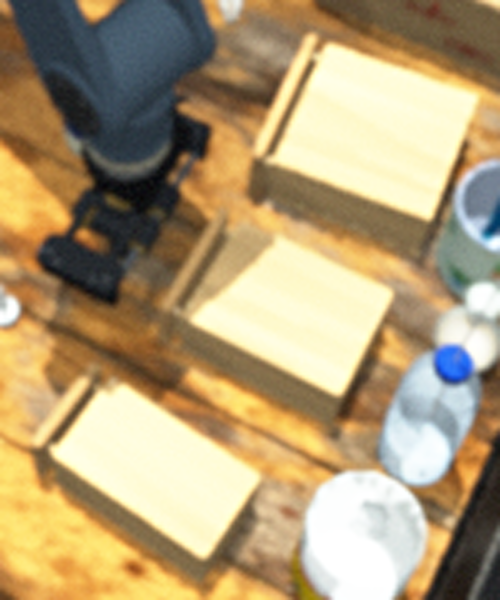

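Side crop: the mid drawer is home and level with the latched ones, with its front at about (165-225, 215-315). On to the narrow drawer.

>>> move_arm --pt "-0.02 0.1 0 0 0 0 0" --pt "-0.02 0.2 0 0 0 0.01 0" --pt "-0.02 0.3 0 0 0 0.02 0" --pt "-0.02 0.4 0 0 0 0.035 0" --pt "-0.02 0.5 0 0 0 0.035 0" --pt "-0.02 0.575 0 0 0 0.035 0" --pt "-0.02 0.575 0 0 0 0.035 0" --pt "-0.02 0.575 0 0 0 0.035 0"

```text
time_s: 7.08
position: [0.4562, -0.1841, 0.0356]
tcp_rot: [[0.995, -0.104, 0.001], [-0.104, -0.995, -0.001], [0.001, 0.0, -1.0]]
force: [-1.2, -0.2, 0.5]
opening: 0.007
grasp_force: 0.0
```

>>> move_arm --pt "0.01 0 0 0 0 0 0" --pt "0.02 0 0 0 0 0 0" --pt "0.03 0 0 0 0 0 0" --pt "0.04 0 0 0 0 0 0" --pt "0.05 0 0 0 0 0 0" --pt "0.06 0 0 0 0 0 0" --pt "0.07 0 0 0 0 0 0" --pt "0.08 0 0 0 0 0 0"

```text
time_s: 7.75
position: [0.4802, -0.185, 0.0355]
tcp_rot: [[0.995, -0.101, -0.0], [-0.101, -0.995, 0.0], [-0.0, -0.0, -1.0]]
force: [0.2, 0.7, 0.3]
opening: 0.006
grasp_force: 0.0
```

>>> move_arm --pt "0.006 0 0 0 0 0 0" --pt "0.012 0 0 0 0 0 0"

```text
time_s: 7.92
position: [0.4837, -0.1856, 0.0356]
tcp_rot: [[0.995, -0.101, -0.0], [-0.101, -0.995, -0.0], [-0.0, 0.0, -1.0]]
force: [-0.1, 0.3, 0.2]
opening: 0.009
grasp_force: 0.0
```

>>> move_arm --pt "0.007 0 0 0 0 0 0" --pt "0.014 0 0 0 0 0 0" --pt "0.021 0 0 0 0 0 0"

```text
time_s: 8.17
position: [0.4889, -0.186, 0.0355]
tcp_rot: [[0.995, -0.101, -0.002], [-0.101, -0.995, 0.001], [-0.002, -0.001, -1.0]]
force: [-3.5, -0.8, 0.4]
opening: 0.007
grasp_force: 1.4
```

>>> move_arm --pt "0.006 0 0 0 0 0 0" --pt "0.01 0 0 0 0 0 0"

```text
time_s: 8.33
position: [0.4923, -0.1863, 0.0355]
tcp_rot: [[0.995, -0.101, -0.001], [-0.101, -0.995, 0.001], [-0.001, -0.0, -1.0]]
force: [-2.8, -0.5, 1.4]
opening: 0.008
grasp_force: 1.4
```

>>> move_arm --pt "0.005 0 0 0 0 0 0" --pt "0.01 0 0 0 0 0 0"

```text
time_s: 8.5
position: [0.4939, -0.1864, 0.0354]
tcp_rot: [[0.995, -0.1, -0.004], [-0.1, -0.995, 0.001], [-0.004, -0.001, -1.0]]
force: [-9.4, -3.3, 5.8]
opening: 0.004
grasp_force: 4.8
```

>>> move_arm --pt "0.002 0 0 0 0 0 0" --pt "-0.01 0 0 0 0 0 0" --pt "-0.023 0 0 0 0 0 0" --pt "-0.036 0 0 0 0 0 0" --pt "-0.05 0 0 0 0 0 0" --pt "-0.065 0 0 0 0 0 0" --pt "-0.08 0 0 0 0 0 0" --pt "-0.095 0 0 0 0 0 0" --pt "-0.11 0 0 0 0 0 0" --pt "-0.125 0 0 0 0 0 0"

```text
time_s: 9.33
position: [0.4581, -0.183, 0.0356]
tcp_rot: [[0.995, -0.101, 0.0], [-0.101, -0.995, -0.0], [0.0, 0.0, -1.0]]
force: [-0.1, 0.7, 0.8]
opening: 0.004
grasp_force: 0.5
```

>>> move_arm --pt "-0.015 0 0 0 0 0 0" --pt "-0.03 0 0 0 0 0 0" --pt "-0.045 0 0 0 0 0 0" --pt "-0.06 0 0 0 0 0 0" --pt "-0.075 0 0 0 0 0 0" --pt "-0.09 0 0 0 0 0 0" --pt "-0.11 0 0 0 0 0 0" --pt "-0.13 0 0 0 0 0 0" --pt "-0.14 0 0 0 0 0 0" --pt "-0.14 0 0 0 0 0 0"

```text
time_s: 10.17
position: [0.4155, -0.1784, 0.0355]
tcp_rot: [[0.995, -0.102, -0.001], [-0.102, -0.995, 0.001], [-0.001, -0.001, -1.0]]
force: [0.2, -1.4, -0.3]
opening: 0.009
grasp_force: 0.0
```

Run:
```python
from rig import viewer,bot
import cv2
d=viewer.capture("side"); cv2.imwrite("pics/side2.png",cv2.resize(d["image"][145:325,200:375],(583,600),interpolation=cv2.INTER_CUBIC))
s=bot.read_state(); print(s["position"],s["force"],s["time_s"])
```

```text
[ 0.41622592 -0.17872254  0.03556253] [0.18238517 0.62465597 0.15618667] 10.2167
```

View pics/side2.png

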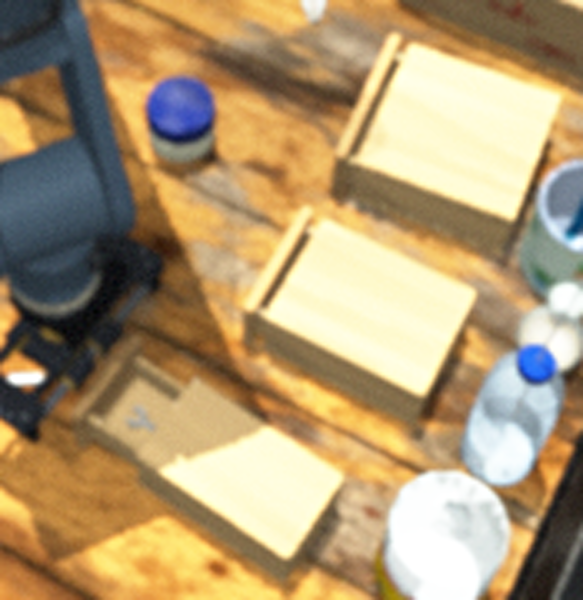

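Side crop: the narrow drawer has sprung out (front at about 80-140, 340-430). The mid one is home and the wide one is shut. I'll lift clear and hand in.

>>> move_arm --pt "-0.02 0 -0.08 0 0 0 0" --pt "-0.02 0 -0.2 0 0 0 0" --pt "-0.02 0 -0.33 0 0 0 0" --pt "-0.02 0 -0.4 0 0 0 0" --pt "-0.02 0 -0.4 0 0 0 0" --pt "-0.02 0 -0.4 0 0 0 0"

```text
time_s: 10.72
position: [0.4116, -0.1788, 0.1568]
tcp_rot: [[0.995, -0.101, 0.003], [-0.101, -0.995, -0.003], [0.004, 0.002, -1.0]]
force: [0.1, -0.0, -0.0]
opening: 0.007
grasp_force: 0.0
```

```bash
python3 -c "
from rig import workorder
print(workorder.hand_in())"
```

```text
the job is handed in; nothing more can be done
None
```

The last picture shows the middle-sized drawer pushed home and holding, the narrow drawer sprung out, and the wide one still shut; I lifted the arm clear and handed the job in at about 11 s, with no verdict returned.

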